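Unbolt the transport case on the repair table

ROBOT

A 6-joint arm with a two-finger parallel gripper is mounted at the origin on the work surface. World frame = base frame: x ahead of the robot, y to its left, z up, the work surface at z = 0. Lengths are in mm, angles in rad, forces in N, time in s.
With the tool pointing down it reaches from about 300 to 775 mm from the base axis. Payload 14.6 kg.
Tool frame: the origin (TCP) lies between the finger pads; the fingertips stand 8 mm ahead of it and the grasp point (between the pads) lies 11 mm behind it; y points along the fingers, x is the direction in which the jaws open and shut, and the axes are right-handed (so a half turn about y gives the same grasp; the last joint's range is limited). The gripper opens to 94 mm and grips with 3 to 60 N. Pads are 16 mm wide; open, the fingers measure 119 mm over their backs; the gripper's body (75 mm by 177 mm) begins 78 mm behind the grasp point.
Start: joints at [-1.331, 0.3, 1.521, -0, 1.321, -0.067], TCP at [166.098, -524.31, 213.446] pointing down, gripper open.
Joint ranges: [-3.03, 3.03], [-0.79, 2.21], [0.23, 2.52], [-1.04, 4.18], [0, 3.07], [-2.55, 2.55]. Speed limits (rad/s): [2.22, 2.22, 2.57, 3.14, 3.14, 3.14].

INTERFACE

Orientations are given as [roll, pitch, yaw] about the fixed x, y, z axes, in that order (R = Rz(yaw) Ry(pitch) Rx(roll)).
In Python, from cell import read_state, imaging, order gives the robot as it stands. The module is installed in compiled form; this text tells all that it offers.
- The arm moves only by the shell command python3 -m handwheel 'ROWS' [FORCE]. ROWS is JSON, a list that holds one entry, the list of rows, each a list of 7 numbers: the shift along the tool's x, y, z in mm, then the turn, a rotation vector about the tool's x, y, z in degrees, then the opening, from -1 (shut) to 1 (fully open), so that 0 is half open. A call has 1 to 5 rows; each row is the pose to reach, as a shift and turn from the pose measured when the call began, along the tool's axes at that moment; what a row does not reach only later rows make up. A row lasts 1/12 s, in which the tool goes at most 41.7 mm and 7.16 degrees, less where a joint would pass 70% of its speed; a pose out of reach is approached as far as the arm can. A call with a gripper value outside its range is refused whole. The fingers move at their own pace and stop on an object; FORCE is the grip in N (left out, the last holds). Time passes only in rows, so rows that repeat a pose let the fingers close. It gives the time, the measured TCP pose, the force and the opening at its end, in the units of the state.
- read_state(): the state, without advancing time (a new reading comes with each control period).
- imaging.camera(name): name is "side" or "top" or "wrist"; returns (picture, depth): 480x640x3 uint8, red, green, blue; 480x640 float32, mm along the optical axis (not along the pixel's ray), 0 where there is no reading.
- imaging.get_calibration(name): a dict with "mtx" (3x3 intrinsics, pixels), "world_from_camera" (4x4, takes a point from camera to world coordinates); the wrist camera has in their place "hand_eye" (4x4, takes a point from camera to tool coordinates, whose origin is the TCP and whose axes are the tool frame's). Camera axes: x right, y down, z forward; pixel columns grow to the right and rows downward; lengths in mm; the calibration is good to about 2 mm. A picture is of the moment at which its call begins: read the wrist's pose just before it. get_calibration takes no time and is no camera call.
- order.sign_off(): hands the job in, once; it reports no verdict.
The state is a dict: "clock": time; "joints": joint angles; "qd": joint speeds; "effort": joint torques, N m; "eef_pos": TCP position; "eef_rot": TCP orientation; "wrist_force": force on the tool from outside, world axes, zero at the start; "moment": the same for the moment, N m; "finger_gap": finger opening in mm.
Only numpy, scipy, OpenCV 4.12 (cv2) and the standard library are available. Lean on these libraries where they do the work, as an engineer would, in place of code of your own. Each camera call takes 0.05 s, during which the arm holds its last target.

TASK

Unbolt the aluminium case: press the black spring catch plate on its lid right down with one fingertip and, keeping it down, push the bolt's upright tab with the other fingertip towards the plate, all the way to its stop. Only then let the catch spring up again, which locks the bolt open, and move clear. Only push: do not lift, tip or shove the case out of place, and leave the jar on the lid and the mug, wrench and carton beside it where they are.

Things in the scene. Friction and masses are not known exactly. Their poses are not given: they have to be found in the camera images.
- case: closed aluminium case, 200 (its x) x 340 (y) x 100 mm high, 4 to 6 kg, loose on the table. Origin: centre of its underside, z up; lid top at z = 100 mm. On the lid, on the line x = 0, a bolt opens along the case's +y; its 10 mm rod (top 17 mm above the lid) runs from the tab along -y through two guides (20 mm high, 34 mm or more from the tab) into a keeper at the -y end.
- tab (a point): middle of the top edge of the bolt's upright steel tab, on the face to push (its -y face, away from the catch plate). The tab is 34 mm wide (case x), 8 mm thick (from this point towards the plate), top 54 mm above the lid. Its foot, 34 mm wide, top 16 mm above the lid, sticks out 12 mm on the -y side. Moves with the bolt.
- plate (a point): centre of the top of the catch's flat black press plate, beyond the tab in +y, 36 mm wide (case x), 66 mm long (y), top 34 mm above the lid when up, 26 mm when fully pressed. Its near edge is 40 mm beyond the tab's pushed face when the bolt is shut, 10 mm when open: the tab never lies over it. A fingertip may slide along it while pressing.
- bolt (a joint): how far the bolt is drawn, in m: 0 shut, 0.030 at the open stop, growing as the tab moves along the case's +y, towards the plate. It starts at 0 to 0.002, needs about 2.5 N and stays where it is left. While the catch is up, its teeth block the bolt after about 2.5 mm.
- catch (a joint): how far the catch plate is pressed, in m: 0 up, 0.008 at the bottom stop; its spring pushes up with 3 N (top) to 6 N (bottom). Pressed more than about 5 mm it frees the bolt. Let go midway, it rubs under the bolt's foot, about 5 mm down; let go with the bolt more than 27 mm open, it springs up fully and locks the bolt open.
- jar: glass jar with steel cap, 44 mm across, 55 mm high, standing on the lid 60 mm or more beyond the far edge of the catch plate. Origin: centre of its underside. Leave it alone.
- mug: white mug, 80 mm across, 90 mm high, on the table beyond the case's +y end. Origin: centre of its underside. Leave it alone.
- wrench: steel wrench lying on the table beyond the case's -y end. Leave it alone.
- carton: cardboard carton 60 x 90 x 60 mm on the table on the case's +x side. Origin: centre of its underside. Leave it alone.

How it is judged (in metres and radians):
On the way, in this order (a step that is already met when the one before it is completed fails the run):
1. the catch plate is pressed down while the bolt is still shut (value of joint catch above 0.0052 m and value of joint bolt below 0.006 m), for 0.1 s.
2. the bolt is pushed to its open stop with the catch plate still held down (value of joint bolt above 0.0275 m and value of joint catch above 0.0052 m), for 0.1 s.
At the end, for the whole second after the job is handed in: The bolt is at its open stop (within 3 mm), the catch has sprung up again (within 1.5 mm of the top), the case stands flat and at rest within 20 mm of where it was, the jar stands on it within 25 mm of where it was, and mug, wrench and carton are within 15 mm of where they were (value of joint bolt above 0.027 m and value of joint catch below 0.0015 m and linear speed of case below 0.01 m/s and distance of case from where it was at the start of the episode below 0.02 m and angle between case's own z axis and vertical below 0.03 rad and distance of jar from where it was at the start of the episode below 0.025 m and angle between jar's own z axis and vertical below 0.05 rad and distance of each of mug, wrench, carton from where it was at the start of the episode below 0.015 m); the robot touches nothing.
It fails at once if the bolt is forced past the raised catch (value of joint bolt between 0.008 and 0.022 m and value of joint catch below 0.003 m).
It fails at once if the case is lifted or tipped (height (world z) of case above 0.008 m or angle between case's own z axis and vertical above 0.06 rad).
It fails at once if the case is shoved out of place (distance of case from where it was at the start of the episode above 0.03 m).
It fails at once if a bystander is moved, lifted or knocked over (distance of jar from where it was at the start of the episode above 0.035 m or angle between jar's own z axis and vertical above 0.3 rad or distance of any of mug, wrench, carton from where it was at the start of the episode above 0.025 m).
It also fails if it takes over 51 s, if anything falls off the work surface, if the arm or the gripper's body presses on something with over 40 N, if the wrist force passes 120 N, or if a joint passes its speed limit or range.

## Working session

There is one attempt and no reset: what is moved stays moved. The work goes in short steps, Python scripts to look and compute and a shell command to move; the robot and the scene stay as the last step left them, time stands still between calls to the robot, and variables do not carry over. Pictures are saved under pics/ and viewed, and the job is handed in when it is done.

```bash
mkdir -p pics; ls; python3 - <<'E'
from cell import read_state, imaging
import cv2, numpy as np
print(read_state())
for n in ["side","top","wrist"]:
    p,d=imaging.camera(n); cv2.imwrite(f"pics/{n}0.png",p[:,:,::-1]); np.savez(f"{n}0.npz",p=p,d=d)
    print(n,{k:np.round(v,3).tolist() if not isinstance(v,str) else v for k,v in imaging.get_calibration(n).items()})
E
```

```text
pics
{'clock': 0.0, 'joints': array([-1.33058916e+00,  3.00458578e-01,  1.52159975e+00, -1.57763331e-05,
        1.32069311e+00, -6.66251375e-02]), 'qd': array([-0.00049686, -0.00258544,  0.00050635, -0.00149326, -0.00089825,
        0.00010624]), 'effort': array([ 3.92881979e-03, -5.31799972e+01, -3.52734983e+01,  7.10188597e-02,
        2.44167808e-02, -1.38293476e-04]), 'eef_pos': array([ 166.04042308, -524.06552203,  212.88529849]), 'eef_rot': array([-1.57073443e+00,  1.15723006e-03, -1.26396008e+00]), 'wrist_force': array([-0.06077046,  0.01091964, -0.56548964]), 'moment': array([ 0.00799999,  0.03535106, -0.00989071]), 'finger_gap': 94.06351037621911}
side {'mtx': [[533.045, 0.0, 320.242], [0.0, 533.045, 237.533], [0.0, 0.0, 1.0]], 'world_from_camera': [[0.996, -0.049, 0.072, 527.567], [-0.087, -0.54, 0.837, -684.82], [-0.003, -0.84, -0.542, 637.185], [0.0, 0.0, 0.0, 1.0]]}
top {'mtx': [[550.172, 0.0, 326.452], [0.0, 550.172, 239.031], [0.0, 0.0, 1.0]], 'world_from_camera': [[0.021, -0.998, 0.06, 546.412], [-1.0, -0.021, 0.002, 70.348], [-0.001, -0.06, -0.998, 1206.154], [0.0, 0.0, 0.0, 1.0]]}
wrist {'mtx': [[389.484, 0.0, 325.144], [0.0, 389.484, 235.307], [0.0, 0.0, 1.0]], 'hand_eye': [[1.0, 0.001, 0.002, 0.887], [-0.001, -0.266, 0.964, -171.058], [0.001, -0.964, -0.266, 76.758], [0.0, 0.0, 0.0, 1.0]]}
```

View pics/top0.png

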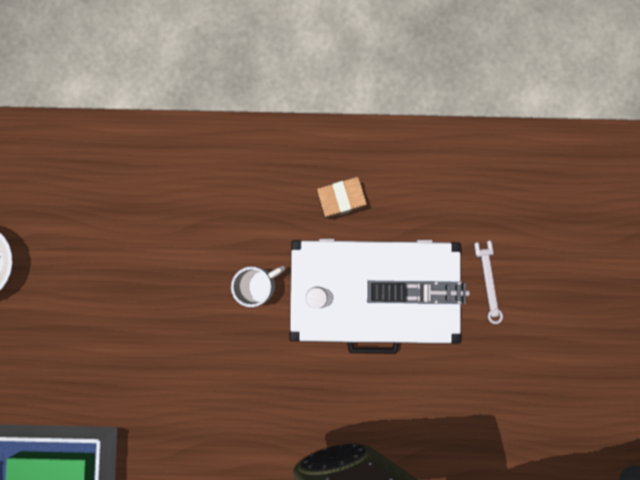

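View pics/side0.png

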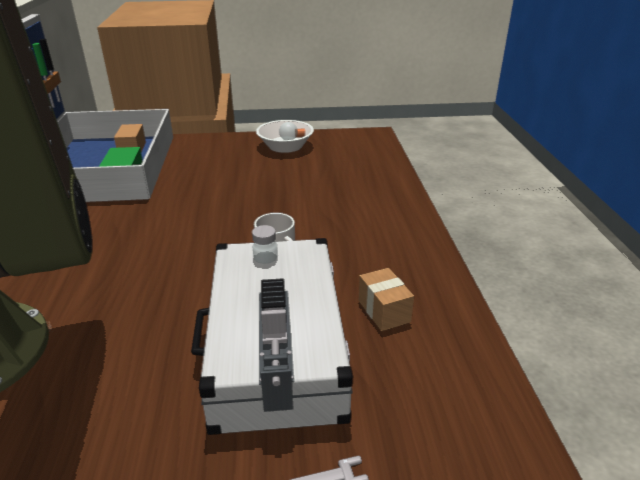

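View pics/wrist0.png

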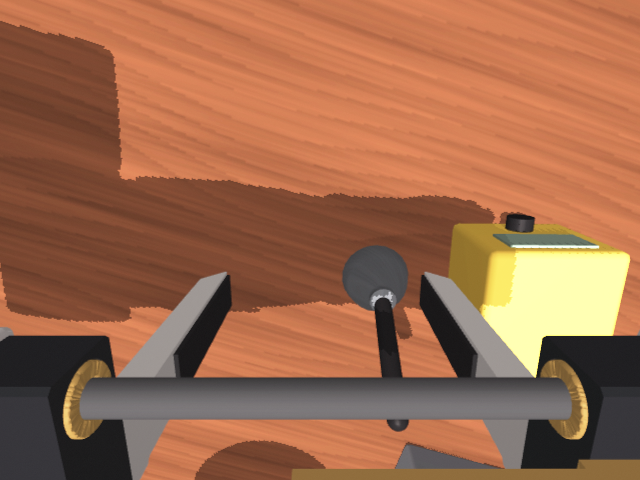

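```bash
cat > h.py <<'E'
import numpy as np
from cell import imaging
from scipy.spatial.transform import Rotation as R
def cloud(d,n,pose=None):
    c=imaging.get_calibration(n);K=c["mtx"]
    T=c["world_from_camera"] if pose is None else pose@c["hand_eye"]
    v,u=np.mgrid[:480,:640]
    P=np.stack([(u-K[0,2])/K[0,0]*d,(v-K[1,2])/K[1,1]*d,d],-1)
    W=P@np.array(T)[:3,:3].T+np.array(T)[:3,3]
    W[d<=0]=np.nan
    return W
def tcp(s):
    T=np.eye(4);T[:3,:3]=R.from_euler("xyz",s["eef_rot"]).as_matrix();T[:3,3]=s["eef_pos"];return T
E
python3 - <<'E'
from h import *
import cv2
for n in ["top","side"]:
    z=np.load(n+"0.npz");W=cloud(z["d"],n)
    X,Y,Z=W[...,0],W[...,1],W[...,2]
    m=(Z>92)&(Z<107)&(X>300)&(X<620)&(Y>-350)&(Y<250)
    m=cv2.morphologyEx(m.astype(np.uint8),cv2.MORPH_OPEN,np.ones((3,3)))>0
    pts=np.stack([X[m],Y[m]],-1).astype(np.float32)
    print(n,m.sum(),np.median(Z[m]),cv2.minAreaRect(pts))
    # tall
    for lo,hi,nm in [(128,140,'plate'),(146,160,'tabtop'),(114,122,'rod/guides')]:
        k=(Z>lo)&(Z<hi)&(X>300)&(X<620)&(Y>-350)&(Y<80)
        p=np.stack([X[k],Y[k],Z[k]],-1)
        if len(p): print(nm,len(p),np.percentile(p,[2,50,98],axis=0).round(1).tolist(), cv2.minAreaRect(p[:,:2].astype(np.float32)))
z=np.load("top0.npz");p=z["p"][:,:,::-1][225:365,220:510]
s=np.load("side0.npz")["p"][:,:,::-1][200:440,180:370]
cv2.imwrite("pics/topc.png",cv2.resize(p,None,fx=2.7,fy=2.7,interpolation=cv2.INTER_CUBIC))
cv2.imwrite("pics/sidec.png",cv2.resize(s,None,fx=2.5,fy=2.5,interpolation=cv2.INTER_CUBIC))
E
```

```text
top 15186 100.5630525623476 ((509.2289733886719, -26.9119873046875), (200.4290313720703, 340.69775390625), 0.36656454205513)
plate 636 [[492.8, -113.9, 130.2], [509.9, -50.3, 134.6], [526.3, -17.8, 138.7]] ((509.73651123046875, -20.665740966796875), (34.991729736328125, 188.38076782226562), 0.9734312891960144)
tabtop 145 [[485.5, -121.0, 147.5], [503.0, -114.5, 154.2], [525.7, 79.1, 158.4]] ((503.9694519042969, -21.071998596191406), (32.48672103881836, 201.54678344726562), 3.3444952964782715)
rod/guides 360 [[493.9, -205.8, 114.1], [510.6, -166.3, 117.9], [527.6, -17.2, 121.8]] ((512.1482543945312, -66.60307312011719), (284.32275390625, 39.198421478271484), 89.4787826538086)
side 16249 100.49954980216478 ((510.19610595703125, -30.074737548828125), (202.35855102539062, 347.34228515625), 0.3611660897731781)
plate 984 [[487.7, -123.9, 128.6], [508.5, -57.5, 134.4], [527.5, 77.3, 139.2]] ((507.7916259765625, -22.265892028808594), (40.37989044189453, 206.18841552734375), 3.6551568508148193)
tabtop 333 [[482.7, -124.8, 146.2], [504.8, -118.3, 152.6], [526.1, 79.1, 156.6]] ((504.37603759765625, -22.62548828125), (34.057762145996094, 205.42788696289062), 3.741929531097412)
rod/guides 907 [[487.1, -209.0, 114.3], [510.3, -168.5, 117.5], [527.1, 74.7, 121.8]] ((506.6225280761719, -65.86717224121094), (42.0911865234375, 292.1073303222656), 2.754326343536377)
```

View pics/topc.png

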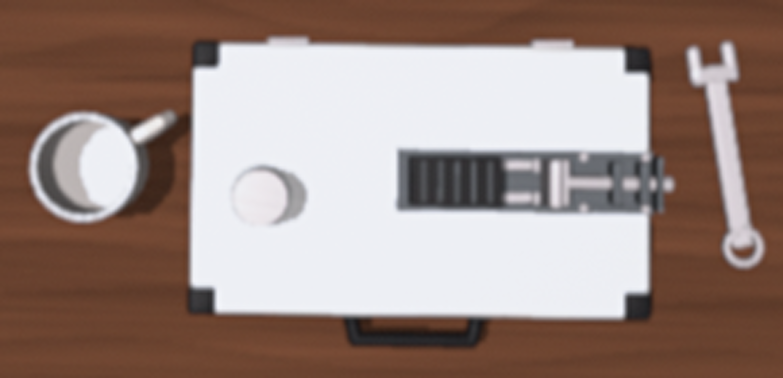

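View pics/sidec.png

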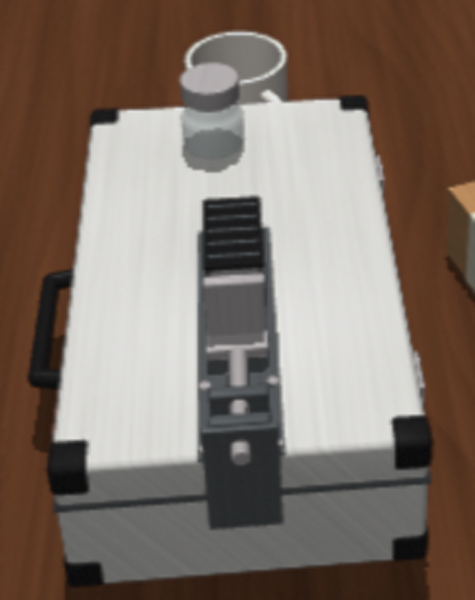

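```bash
python3 -m handwheel '[[[-40,-10,60,0,0,0,1],[-80,-20,120,0,0,0,1],[-108,-40,164,0,0,0,1],[-136,-47,208,0,0,0,1],[-160,-47,245,0,0,0,1]]]' 5
```

```text
clock: 0.57
eef_pos: [296.4, -363.7, 249.2]
eef_rot: [-1.571, 0.0, -1.264]
wrist_force: [1.0, -0.6, -0.4]
finger_gap: 93.8
```

```bash
python3 - <<'E'
from h import *
for n in ["top","side"]:
    z=np.load(n+"0.npz");W=cloud(z["d"],n)
    # pixel column/row profile along bolt line
    X,Y,Z=W[...,0],W[...,1],W[...,2]
    for xc in (500,510,520):
        m=(abs(X-xc)<4)&(Y>-215)&(Y<10)&(Z>95)
        o=np.argsort(Y[m]); a=np.stack([Y[m],Z[m]],-1)[o]
        bins=np.arange(-215,10,3)
        print(n,xc,' '.join(f"{b}:{np.median(a[(a[:,0]>=b)&(a[:,0]<b+3),1]):.0f}" for b in bins if ((a[:,0]>=b)&(a[:,0]<b+3)).any()))
    m=(Z>150)&(Z<160)&(Y>-140)&(Y<-95); print(np.c_[X[m],Y[m],Z[m]].min(0),np.c_[X[m],Y[m],Z[m]].max(0),m.sum())
    m=(Z>130)&(Z<139)&(Y>-95)&(Y<5)&(abs(X-510)<40); q=np.c_[X[m],Y[m],Z[m]];print(np.percentile(q,[0,3,50,97,100],axis=0).round(1).tolist())
E
```

```text
top 500 -203:124 -200:115 -197:126 -194:120 -191:120 -188:115 -185:102 -182:103 -179:103 -173:120 -170:119 -167:112 -164:103 -161:102 -158:105 -155:103 -152:103 -149:101 -146:106 -143:103 -140:104 -134:115 -131:115 -122:154 -119:155 -116:137 -113:112 -110:110 -107:106 -104:107 -101:105 -98:108 -95:105 -92:106 -89:107 -83:134 -80:135 -77:134 -74:134 -71:135 -68:135 -65:134 -62:133 -59:135 -56:136 -53:135 -50:133 -47:135 -44:133 -41:134 -38:133 -35:135 -32:134 -29:133 -26:135 -23:133 -20:133 -17:103 -14:103 -11:102 -8:101 -5:101 -2:101 1:101 4:100 7:100
top 510 -209:116 -206:118 -203:125 -200:123 -197:116 -194:120 -191:119 -188:120 -185:118 -182:117 -179:118 -176:117 -173:120 -170:121 -167:118 -164:116 -161:117 -158:117 -155:116 -152:115 -149:118 -146:117 -143:118 -140:117 -137:119 -134:117 -131:116 -122:153 -119:154 -116:133 -113:102 -110:105 -107:102 -104:105 -101:102 -98:104 -95:102 -92:103 -89:102 -83:133 -80:136 -77:136 -74:134 -71:134 -68:136 -65:134 -62:137 -59:135 -56:135 -53:135 -50:132 -47:136 -44:134 -41:135 -38:134 -35:133 -32:135 -29:133 -26:136 -23:135 -20:132 -17:102 -14
[... 1650 characters left out ...]
35 -44:134 -41:135 -38:134 -35:134 -32:135 -29:134 -26:135 -23:134 -20:134
side 520 -212:114 -209:113 -206:111 -203:111 -200:124 -197:120 -194:120 -191:121 -188:120 -179:116 -176:115 -173:120 -170:120 -167:118 -149:103 -146:103 -143:103 -140:103 -137:112 -134:113 -131:103 -128:116 -125:135 -122:143 -119:154 -86:134 -83:128 -80:134 -77:135 -74:134 -71:134 -68:135 -65:134 -62:135 -59:135 -56:135 -53:134 -50:135 -47:135 -44:135 -41:134 -38:134 -35:134 -32:135 -29:135 -26:135 -23:134 -20:134
[ 494.0281686  -125.20858914  150.01992301] [ 527.10154163 -115.68665032  156.02471559] 135
[[492.2, -85.8, 130.0], [492.5, -83.9, 132.4], [510.1, -54.7, 134.5], [527.2, -21.2, 136.1], [528.2, -17.6, 136.9]]
```

```bash
python3 -m handwheel '[[[-22,0,34,0,4,0,0.19],[-44,0,66,0,8,0,0.19],[-66,0,100,0,12,0,0.19],[-88,0,133,0,15,0,0.19],[-110,0,166,0,17.2,0,0.19]]]' 5; python3 -m handwheel '[[[0,0,0,0,0,0,0.19]]]' 5
```

```text
clock: 0.98
eef_pos: [422.2, -206.9, 249.3]
eef_rot: [-1.571, 0.0, -1.568]
wrist_force: [0.0, 0.0, 0.2]
finger_gap: 64.1
clock: 1.07
eef_pos: [424.8, -202.6, 249.2]
eef_rot: [-1.57, 0.001, -1.566]
wrist_force: [-0.9, -1.2, -0.0]
finger_gap: 57.8
```

```bash
python3 -m handwheel '[[[-25,0,21,0,0,0,0.19],[-50,0,42,0,0,0,0.19],[-77,10,64,0,0,0,0.19],[-103,30,85,0,0,0,0.19],[-103,50,85,0,0,0,0.19]]]' 5; python3 -m handwheel '[[[0,0,0,0,0,0,0.19],[0,0,0,0,0,0,0.19]]]' 5; python3 - <<'E'
from h import *
from cell import read_state
import cv2
s=read_state();print(s["eef_pos"],s["eef_rot"],s["finger_gap"])
T=tcp(s)
p,d=imaging.camera("wrist");np.savez("w1.npz",p=p,d=d,T=T)
cv2.imwrite("pics/w1.png",p[:,:,::-1])
p,d=imaging.camera("side");cv2.imwrite("pics/s1.png",p[:,:,::-1])
W=cloud(np.load("w1.npz")["d"],"wrist",T);X,Y,Z=W[...,0],W[...,1],W[...,2]
for xc in (500,510,518):
    m=(abs(X-xc)<3)&(Y>-215)&(Y<10)&(Z>95)&(Z<165)
    print(xc,' '.join(f"{b}:{np.median(Z[m&(Y>=b)&(Y<b+2)]):.0f}" for b in range(-215,10,2) if (m&(Y>=b)&(Y<b+2)).any()))
E
```

```text
clock: 1.48
eef_pos: [511.6, -95.9, 198.7]
eef_rot: [-1.569, 0.002, -1.562]
wrist_force: [-0.4, 0.0, -0.1]
finger_gap: 55.8
clock: 1.65
eef_pos: [511.2, -95.8, 198.2]
eef_rot: [-1.571, 0.002, -1.561]
wrist_force: [0.3, -0.0, 1.3]
finger_gap: 56.2
[511.24698289 -95.77653548 198.19718032] [-1.5708418   0.00202133 -1.5614489 ] 56.15337255830011
500 -203:123 -201:123 -199:117 -195:119 -193:120 -191:120 -189:120 -187:111 -185:102 -183:102 -181:102 -179:102 -175:119 -173:120 -171:120 -169:120 -167:112 -165:102 -163:102 -161:102 -159:102 -157:102 -155:102 -153:102 -151:102 -149:102 -147:102 -145:102 -143:102 -141:102 -139:102 -137:102 -135:115 -133:116 -131:116 -129:116 -123:153 -121:154 -119:154 -117:153 -115:129 -113:111 -111:107 -109:104 -107:103 -105:104 -103:103 -101:103 -99:104 -97:103 -95:104 -93:104 -91:103 -89:105 -87:103 -85:111 -83:134 -81:134 -79:134 -77:135 -75:134 -73:134 -71:134 -69:134 -67:134 -65:134 -63:134 -61:134 -59:134 -57:134 -55:134 -53:134 -51:134 -49:134 -47:134 -45:134 -43:134 -41:134 -39:134 -37:134 -35:134 -33:134 -31:134 -29:134 -27:134 -25:134 -23:134 -21:134 
[... 1125 characters left out ...]
:102 -163:102 -161:102 -159:102 -157:102 -155:102 -153:101 -151:102 -149:102 -147:102 -145:101 -143:102 -141:102 -139:102 -137:102 -135:116 -133:116 -131:116 -129:116 -127:116 -125:115 -123:153 -121:154 -119:154 -117:154 -115:129 -113:113 -111:113 -109:105 -107:105 -105:105 -103:105 -101:105 -99:106 -97:105 -95:105 -93:105 -91:105 -89:105 -87:105 -85:119 -83:134 -81:134 -79:134 -77:134 -75:134 -73:134 -71:134 -69:134 -67:134 -65:134 -63:134 -61:134 -59:134 -57:134 -55:134 -53:134 -51:134 -49:134 -47:133 -45:134 -43:134 -41:134 -39:134 -37:134 -35:134 -33:134 -31:134 -29:134 -27:134 -25:134 -23:134 -21:133 -19:133 -13:102 -11:101 -9:100 -7:100 -5:100 -3:100 -1:100 1:100 3:100 5:100 7:99 9:100
```

View pics/w1.png

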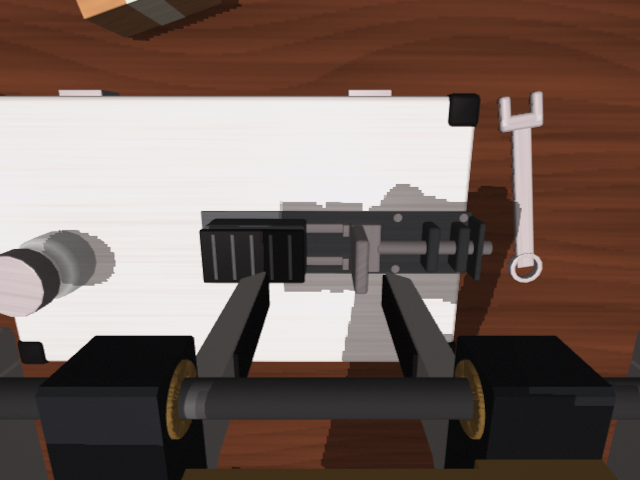

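View pics/s1.png

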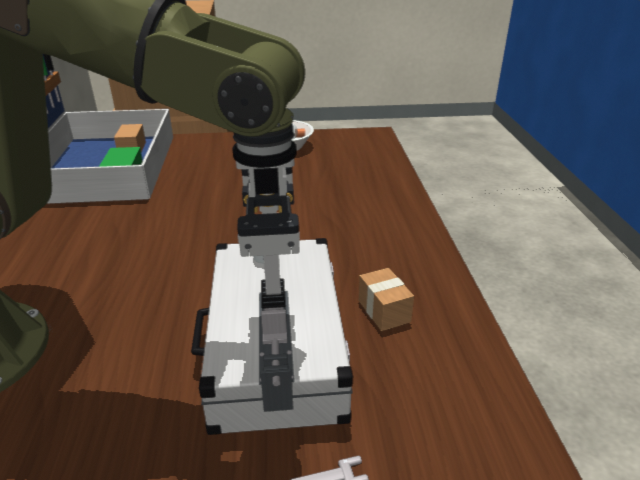

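```bash
python3 -m handwheel '[[[4.5,0,-1,0,0,0,0.19],[4.5,15,-1,0,0,0,0.19],[4.5,30,-1,0,0,0,0.19],[4.5,46,-1,0,0,0,0.19],[4.5,46,-1,0,0,0,0.19]]]' 5;python3 -m handwheel '[[[0,0,0,0,0,0,0.19],[0,0,0,0,0,0,0.19]]]' 5; python3 - <<'E'
from h import *
from cell import read_state
import cv2
s=read_state();print(s["eef_pos"],s["eef_rot"],s["finger_gap"],s["wrist_force"])
p,d=imaging.camera("wrist");cv2.imwrite("pics/w2.png",p[:,:,::-1])
p,d=imaging.camera("side");cv2.imwrite("pics/s2.png",cv2.resize(p[200:440,180:380,::-1],None,fx=2.5,fy=2.5))
E
```

```text
clock: 2.17
eef_pos: [509.7, -101.9, 152.4]
eef_rot: [-1.57, 0.002, -1.564]
wrist_force: [-0.3, 0.7, 0.2]
finger_gap: 56.0
clock: 2.33
eef_pos: [509.9, -102.7, 153.7]
eef_rot: [-1.569, 0.001, -1.565]
wrist_force: [0.3, 0.4, 0.3]
finger_gap: 55.7
[ 509.94078164 -102.66698669  153.68416018] [-1.56872594e+00  1.20724457e-03 -1.56491513e+00] 55.73063911569018 [0.30056535 0.38239489 0.30392912]
```

View pics/w2.png

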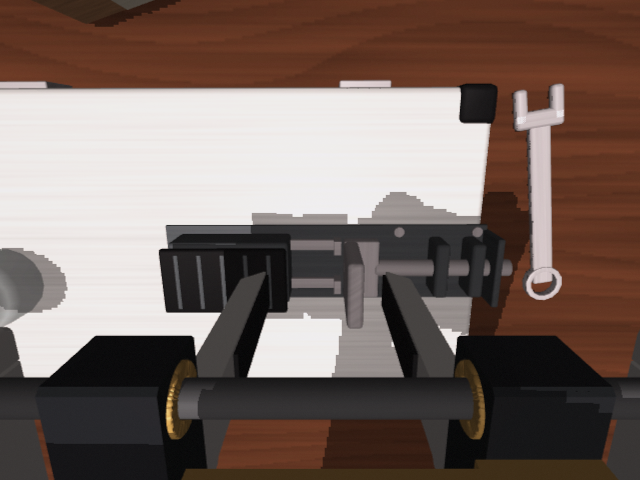

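View pics/s2.png

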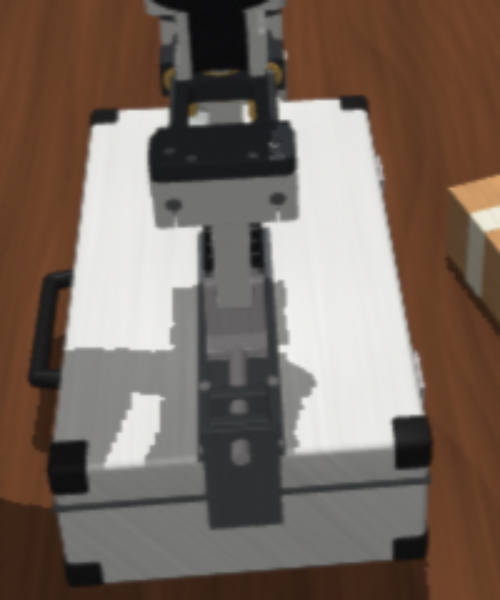

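```bash
python3 -m handwheel '[[[0,4,0,0,0,0,0.19],[0,8,0,0,0,0,0.19],[0,12,0,0,0,0,0.19],[0,14,0,0,0,0,0.19],[0,14,0,0,0,0,0.19]]]';python3 -m handwheel '[[[0,1,0,0,0,0,0.19],[0,2,0,0,0,0,0.19],[0,2,0,0,0,0,0.19]]]'
```

```text
clock: 2.85
eef_pos: [510.2, -102.3, 139.4]
eef_rot: [-1.568, 0.001, -1.565]
wrist_force: [1.1, -0.8, 3.8]
finger_gap: 56.0
clock: 3.1
eef_pos: [510.3, -102.3, 137.5]
eef_rot: [-1.568, 0.001, -1.565]
wrist_force: [-0.2, -0.3, 3.9]
finger_gap: 55.6
```

```bash
python3 -m handwheel '[[[0,1,0,0,0,0,0.19],[0,2,0,0,0,0,0.19],[0,3,0,0,0,0,0.19],[0,3,0,0,0,0,0.19]]]'; python3 -m handwheel '[[[0,0.5,0,0,0,0,0.19],[0,1,0,0,0,0,0.19],[0,1,0,0,0,0,0.19]]]'
```

```text
clock: 3.43
eef_pos: [510.3, -102.3, 134.4]
eef_rot: [-1.568, 0.001, -1.565]
wrist_force: [-1.6, -0.4, 5.2]
finger_gap: 55.7
clock: 3.68
eef_pos: [510.4, -102.3, 134.0]
eef_rot: [-1.567, 0.001, -1.564]
wrist_force: [-3.5, 0.5, 10.0]
finger_gap: 56.0
```

```bash
python3 -m handwheel '[[[-1,0.6,0,0,0,0,0.19],[-2,0.6,0,0,0,0,0.19],[-3,0.6,0,0,0,0,0.19],[-4,0.6,0,0,0,0,0.19],[-5,0.6,0,0,0,0,0.19]]]'; python3 -m handwheel '[[[-1,0.5,0,0,0,0,0.19],[-2,0.5,0,0,0,0,0.19],[-3,0.5,0,0,0,0,0.19],[-4,0.5,0,0,0,0,0.19],[-5,0.5,0,0,0,0,0.19]]]'
```

```text
clock: 4.1
eef_pos: [510.9, -98.2, 134.0]
eef_rot: [-1.566, -0.001, -1.565]
wrist_force: [0.2, -5.8, 8.9]
finger_gap: 56.3
clock: 4.52
eef_pos: [511.3, -94.0, 134.1]
eef_rot: [-1.564, -0.002, -1.565]
wrist_force: [0.4, -5.7, 8.4]
finger_gap: 55.9
```

```bash
python3 -m handwheel '[[[-1,0.5,-0.5,0,0,0,0.19],[-2,0.5,-0.5,0,0,0,0.19],[-3,0.5,-1,0,0,0,0.19],[-4,0.5,-1,0,0,0,0.19],[-5,0.5,-1,0,0,0,0.19]]]'; python3 - <<'E'
from h import *
from cell import read_state
import cv2
s=read_state();print(s["eef_pos"],s["wrist_force"],s["finger_gap"])
p,d=imaging.camera("wrist");cv2.imwrite("pics/w3.png",p[:,:,::-1])
E
```

```text
clock: 4.93
eef_pos: [510.9, -89.9, 134.1]
eef_rot: [-1.562, -0.004, -1.565]
wrist_force: [1.5, -6.3, 6.5]
finger_gap: 55.7
[510.92434767 -89.93082784 134.14251181] [ 1.48627528 -6.31439757  6.4974287 ] 55.73380362461822
```

View pics/w3.png

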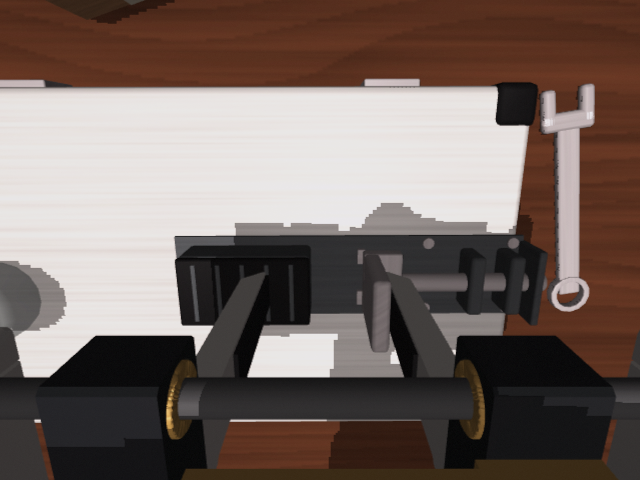

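```bash
python3 -m handwheel '[[[-1,0.9,0,0,0,0,0.19],[-2,0.9,0,0,0,0,0.19],[-3,0.9,0,0,0,0,0.19],[-4,0.9,0,0,0,0,0.19],[-5,0.9,0,0,0,0,0.19]]]'; python3 -m handwheel '[[[-1,0.7,0,0,0,0,0.19],[-2,0.7,0,0,0,0,0.19],[-3,0.7,0,0,0,0,0.19],[-4,0.7,0,0,0,0,0.19],[-5,0.7,0,0,0,0,0.19]]]';  python3 - <<'E'
from h import *
from cell import read_state
import cv2
s=read_state();print(s["eef_pos"],s["wrist_force"],s["finger_gap"])
p,d=imaging.camera("wrist");cv2.imwrite("pics/w4.png",p[:,:,::-1])
E
```

```text
clock: 5.4
eef_pos: [511.2, -86.1, 134.0]
eef_rot: [-1.561, -0.007, -1.566]
wrist_force: [-1.9, -9.4, 10.3]
finger_gap: 55.9
clock: 5.82
eef_pos: [511.6, -82.4, 134.1]
eef_rot: [-1.559, -0.009, -1.566]
wrist_force: [-2.8, -10.7, 10.5]
finger_gap: 56.0
[511.62643577 -82.44458946 134.0627625 ] [ -2.80667844 -10.65716298  10.49540863] 56.04361050120395
```

View pics/w4.png

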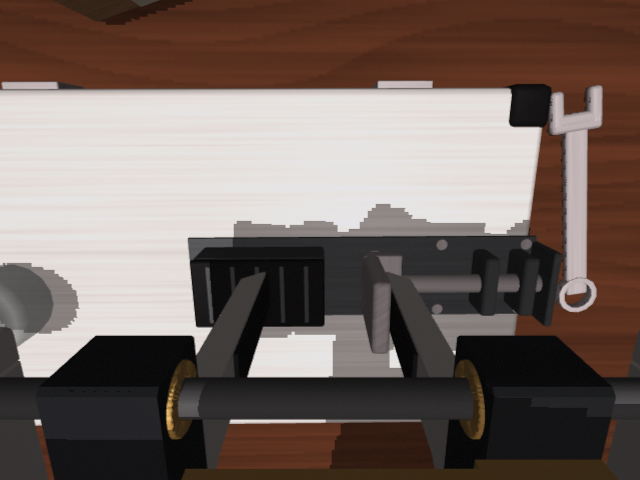

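```bash
python3 -m handwheel '[[[-1,0.4,-0.5,0,0,0,0.19],[-2,0.4,-0.7,0,0,0,0.19],[-3,0.4,-1,0,0,0,0.19],[-4,0.4,-1,0,0,0,0.19],[-5,0.4,-1,0,0,0,0.19]]]'; python3 -m handwheel '[[[-1,0.5,0,0,0,0,0.19],[-2,0.5,0,0,0,0,0.19],[-3,0.5,0,0,0,0,0.19],[-4,0.5,0,0,0,0,0.19],[-5,0.5,0,0,0,0,0.19]]]';  python3 - <<'E'
from h import *
from cell import read_state
import cv2
s=read_state();print(s["eef_pos"],s["wrist_force"],s["finger_gap"])
T=tcp(s)
p,d=imaging.camera("wrist");cv2.imwrite("pics/w5.png",p[:,:,::-1])
W=cloud(d,"wrist",T);X,Y,Z=W[...,0],W[...,1],W[...,2]
m=(Z>95)&(Z<105)&(Y>-260)&(X>560)&(X<600);print("case -y end",np.percentile(Y[m],[0.5]), np.median(Z[m]))
m=(Z>148)&(Z<160)&(X>515)&(X<530)&(Y<-60)&(Y>-130);print(Y[m].size and np.percentile(Y[m],[2,50,98]))
p,d=imaging.camera("side");W=cloud(d,"side");X,Y,Z=W[...,0],W[...,1],W[...,2]
m=(Z>118)&(Z<130)&(Y<-40)&(Y>-230);
z0=np.load("side0.npz")
cv2.imwrite("pics/s5.png",np.hstack([cv2.resize(q[200:440,180:380,::-1],None,fx=1.9,fy=1.9) for q in (z0["p"],p)]))
E
```

```text
clock: 6.28
eef_pos: [511.4, -78.2, 134.3]
eef_rot: [-1.557, -0.011, -1.566]
wrist_force: [0.2, -7.0, 8.2]
finger_gap: 55.7
clock: 6.7
eef_pos: [511.5, -74.2, 134.2]
eef_rot: [-1.556, -0.013, -1.566]
wrist_force: [-1.9, -8.3, 8.3]
finger_gap: 55.9
[511.50909638 -74.16275133 134.24286616] [-1.85248407 -8.32756601  8.33412962] 55.93435446522548
case -y end [-194.07642729] 99.79041331063675
[-114.38623536 -101.63602674  -95.42922933]
```

View pics/s5.png

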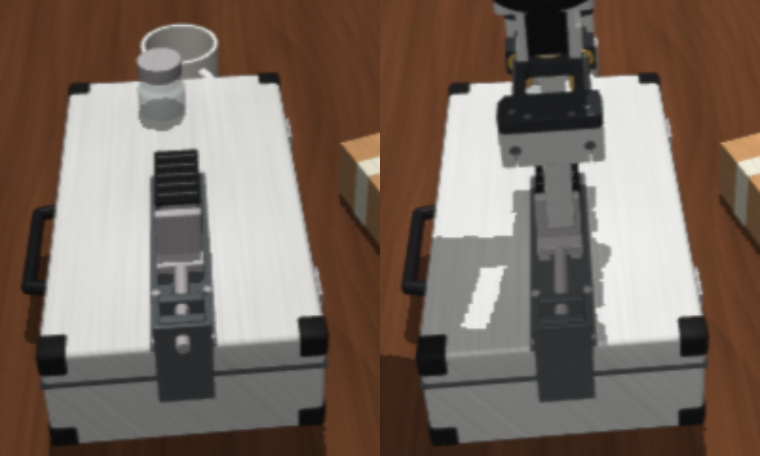

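View pics/w5.png

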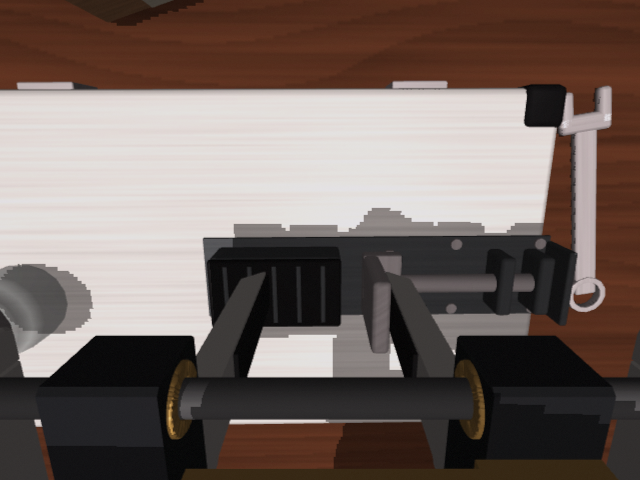

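```bash
python3 -m handwheel '[[[-1,0.5,0,0,0,0,0.19],[-2,0.5,0,0,0,0,0.19],[-3,0.5,0,0,0,0,0.19],[-4,0.5,0,0,0,0,0.19],[-5,0.5,0,0,0,0,0.19]]]'; python3 -m handwheel '[[[-1,0.5,0,0,0,0,0.19],[-2,0.5,0,0,0,0,0.19],[-3,0.5,0,0,0,0,0.19],[-4,0.5,0,0,0,0,0.19],[-4,0.5,0,0,0,0,0.19]]]'; python3 -m handwheel '[[[-1,0.5,0,0,0,0,0.19],[-1.5,0.5,0,0,0,0,0.19],[-2,0.5,0,0,0,0,0.19]]]'
```

```text
clock: 7.22
eef_pos: [511.7, -70.0, 134.2]
eef_rot: [-1.555, -0.014, -1.567]
wrist_force: [-3.2, -7.8, 8.5]
finger_gap: 55.9
clock: 7.63
eef_pos: [512.0, -66.9, 134.3]
eef_rot: [-1.554, -0.016, -1.567]
wrist_force: [-1.8, -7.1, 8.8]
finger_gap: 56.4
clock: 7.88
eef_pos: [512.1, -66.0, 134.3]
eef_rot: [-1.553, -0.018, -1.567]
wrist_force: [-2.6, -8.5, 9.2]
finger_gap: 56.2
```

```bash
python3 -m handwheel '[[[-1,0.5,0,0,0,0,0.19],[-2,0.5,0,0,0,0,0.19],[-3,0.5,0,0,0,0,0.19]]]';  python3 -m handwheel '[[[-1,0.5,0,0,0,0,0.19],[-2,0.5,0,0,0,0,0.19],[-2.5,0.5,0,0,0,0,0.19]]]';python3 - <<'E'
from h import *
from cell import read_state
import cv2
s=read_state();print(s["eef_pos"],s["wrist_force"],s["finger_gap"])
T=tcp(s)
p,d=imaging.camera("wrist");cv2.imwrite("pics/w6.png",p[:,:,::-1])
W=cloud(d,"wrist",T);X,Y,Z=W[...,0],W[...,1],W[...,2]
m=(Z>95)&(Z<105)&(Y>-260)&(X>560)&(X<600);print("case -y end",np.percentile(Y[m],[0.5]), np.median(Z[m]))
for r in (-110,-60):
  pass
m=(abs(X-524)<3)&(Y>-120)&(Y<-50)&(Z>98)&(Z<165)
print(' '.join(f"{b}:{np.max(Z[m&(Y>=b)&(Y<b+1.5)]):.0f}" for b in np.arange(-120,-50,1.5) if (m&(Y>=b)&(Y<b+1.5)).any()))
E
```

```text
clock: 8.13
eef_pos: [512.3, -64.1, 134.3]
eef_rot: [-1.552, -0.02, -1.568]
wrist_force: [-3.1, -12.0, 8.3]
finger_gap: 56.1
clock: 8.38
eef_pos: [512.3, -63.9, 134.2]
eef_rot: [-1.552, -0.024, -1.568]
wrist_force: [-3.9, -22.6, 7.7]
finger_gap: 56.1
[512.34940825 -63.9399472  134.22386337] [ -3.91305297 -22.56226825   7.67807285] 56.114826079459924
case -y end [-193.88278377] 99.80781209475438
-120.0:103 -118.5:103 -117.0:103 -115.5:103 -114.0:105 -112.5:106 -111.0:106 -109.5:106 -108.0:103 -106.5:145 -105.0:164 -103.5:165 -102.0:165 -100.5:165 -99.0:164 -97.5:164 -96.0:165 -94.5:165 -93.0:154 -91.5:155 -90.0:155 -88.5:155 -87.0:155 -85.5:153 -84.0:126 -82.5:127 -81.0:127 -79.5:127 -78.0:127 -76.5:127 -75.0:127 -73.5:127 -72.0:127 -70.5:127 -69.0:127 -67.5:127 -66.0:127 -64.5:127 -63.0:127 -61.5:127 -60.0:127 -58.5:127 -57.0:127 -55.5:127 -54.0:127 -52.5:127 -51.0:128
```

View pics/w6.png

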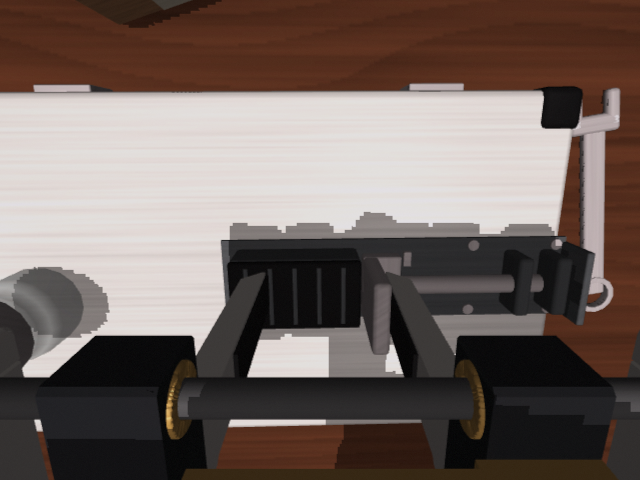

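```bash
python3 -m handwheel '[[[-0.3,0.5,0,0,0,0,0.19],[-0.3,0.5,0,0,0,0,0.19],[-0.3,0.5,0,0,0,0,0.19]]]';  python3 -m handwheel '[[[1,0.3,0,0,0,0,0.19],[2,0.3,0,0,0,0,0.19],[2,0,0,0,0,0,0.19],[2,-2,0,0,0,0,0.19],[2,-4,0,0,0,0,0.19]]]'; python3 -m handwheel '[[[0,-3,0,0,0,0,0.19],[0,-6,0,0,0,0,0.19],[0,-10,0,0,0,0,0.19],[0,-18,0,0,0,0,0.19],[0,-30,0,0,0,0,0.19]]]'; python3 -m handwheel '[[[0,-20,0,0,0,0,0.19],[0,-40,0,0,0,0,0.19],[0,-60,0,0,0,0,0.19],[0,-60,0,0,0,0,0.19]]]'
```

```text
clock: 8.68
eef_pos: [512.5, -64.3, 134.4]
eef_rot: [-1.551, -0.025, -1.569]
wrist_force: [-3.2, -4.0, 11.0]
finger_gap: 55.5
clock: 9.1
eef_pos: [512.6, -65.8, 138.5]
eef_rot: [-1.551, -0.025, -1.569]
wrist_force: [1.2, 3.0, 4.4]
finger_gap: 55.8
clock: 9.52
eef_pos: [511.4, -65.1, 168.4]
eef_rot: [-1.553, -0.024, -1.569]
wrist_force: [-0.3, -0.5, 0.1]
finger_gap: 56.1
clock: 9.85
eef_pos: [511.4, -63.8, 232.5]
eef_rot: [-1.547, -0.026, -1.569]
wrist_force: [1.2, -0.2, 0.8]
finger_gap: 55.5
```

```bash
python3 - <<'E'
from h import *
from cell import read_state
import cv2
s=read_state();print(s["eef_pos"],s["wrist_force"],s["finger_gap"])
T=tcp(s)
p,d=imaging.camera("wrist");cv2.imwrite("pics/w7.png",p[:,:,::-1])
W=cloud(d,"wrist",T);X,Y,Z=W[...,0],W[...,1],W[...,2]
m=(abs(X-512)<6)&(Y>-140)&(Y<5)&(Z>98)&(Z<165)
print(' '.join(f"{b}:{np.median(Z[m&(Y>=b)&(Y<b+1.5)]):.1f}" for b in np.arange(-120,0,1.5) if (m&(Y>=b)&(Y<b+1.5)).any()))
p,d=imaging.camera("side");z0=np.load("side0.npz")
cv2.imwrite("pics/s7.png",np.hstack([cv2.resize(q[200:440,180:380,::-1],None,fx=1.9,fy=1.9) for q in (z0["p"],p)]))
p,d=imaging.camera("top");cv2.imwrite("pics/t7.png",p[:,:,::-1])
E
```

```text
[511.37446232 -63.83336364 232.46310937] [ 1.15717631 -0.18764225  0.79651934] 55.465963928176606
-120.0:114.4 -118.5:115.0 -117.0:114.3 -115.5:116.1 -114.0:115.6 -112.5:115.0 -111.0:115.2 -109.5:114.5 -108.0:115.8 -106.5:116.1 -105.0:115.7 -103.5:116.0 -102.0:115.5 -100.5:115.4 -99.0:116.3 -97.5:117.4 -94.5:152.7 -93.0:153.4 -91.5:153.6 -90.0:153.8 -88.5:153.7 -87.0:142.8 -84.0:133.1 -82.5:134.0 -81.0:134.1 -79.5:133.8 -78.0:133.7 -76.5:133.8 -75.0:134.1 -73.5:134.1 -72.0:133.8 -70.5:133.9 -69.0:133.5 -67.5:133.7 -66.0:133.8 -64.5:133.9 -63.0:134.3 -61.5:133.7 -60.0:133.8 -58.5:133.9 -57.0:133.8 -55.5:133.7 -54.0:133.6 -52.5:133.9 -51.0:134.1 -49.5:133.7 -48.0:133.7 -46.5:133.8 -45.0:133.9 -43.5:133.5 -42.0:134.1 -40.5:134.0 -39.0:133.9 -37.5:133.8 -36.0:133.7 -34.5:133.7 -33.0:133.9 -31.5:133.8 -30.0:133.8 -28.5:134.2 -27.0:134.1 -25.5:133.8 -24.0:133.9 -22.5:133.7 -21.0:133.6 -19.5:133.6 -18.0:132.0 -13.5:102.0 -12.0:101.6 -10.5:101.1 -9.0:99.8 -7.5:100.0 -6.0:99.7 -4.5:99.8 -3.0:99.7 -1.5:99.5
```

View pics/w7.png

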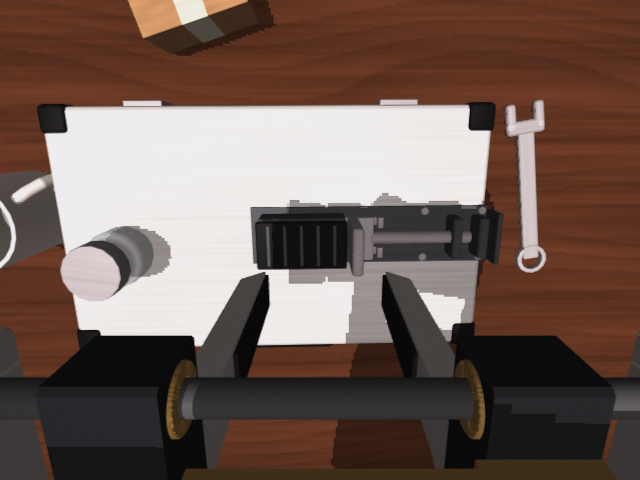

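View pics/s7.png

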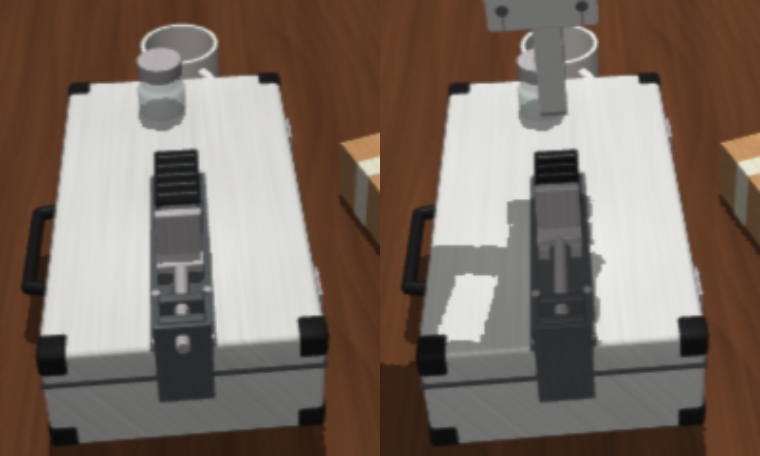

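```bash
python3 -c "
from cell import order
print(order.sign_off())"
```

```text
the job is handed in; nothing more can be done
None
```

The bolt is drawn to its open stop, the catch has sprung back up, and I handed the job in at about 10 s of the 51 s allowed. The hand-in reports no verdict.

- **How it went:** I pressed the plate right down with the left fingertip. Keeping it down, I slid the whole gripper about 38 mm towards the case's +y. The right fingertip pushed the tab until the horizontal force jumped from 12 to 23 N, which I took as the stop. Then I backed off about 2 mm and lifted clear.
- **Bolt:** at the stop the plate still measured about 26–27 mm above the lid, so it was held down. At the end the tab's pushed face was at y ≈ -94 mm, against -123 mm at the start. That is about 29–30 mm drawn, measured to about 1 mm.
- **Catch:** the plate top is back at about 134 mm world height, 34 mm above the lid, which is fully up.
- **Case and bystanders:** in the side view the case and carton look unmoved. Jar, mug and wrench show no sign of having been touched; the jar and mug were partly hidden behind the gripper in that view, so I judged them mainly from the wrist picture. I measured no positions for these objects.
- **Robot:** the fingertips ended about 70 mm above the tab, touching nothing, with wrist force readings near zero.

None of the checks failed or disagreed. The tool tilted by about 1.5° during the push, with no visible effect.

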